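# Spin a brake disc, brake it to its index hole and pin it

### The arm

A 6-joint arm with a two-finger parallel gripper is mounted at the origin on a cart in front of the work surface, level with it; the furniture and walls round the work are solid. World frame = base frame: x ahead of the robot, y to its left, z up, the work surface at z = 0. Lengths are in m, angles in rad, forces in N, time in s.
With the tool pointing down it reaches from about 0.35 to 0.975 m from the base axis. Payload 4.9 kg.
Tool frame: the origin (TCP) lies at the very end of the fingers, on their centre line; the grasp point (between the pads) lies 19 mm behind it; z points along the fingers, y is the line along which they close (so a half turn about z gives the same grasp; the last joint's range is limited). The gripper opens to 85 mm and grips with 20 to 120 N. Pads are 22 mm wide; open, the fingers measure 114 mm over their backs; the gripper's body (76 mm by 85 mm) begins 54 mm behind the grasp point. The pads swing forward as they close: fully open they stand 13 mm farther back than shut.
Start: joints at [-1.267, 0.053, 1.613, -0, 1.476, -0.119], TCP at [0.256, -0.57, 0.231] pointing down, gripper open.
Joint ranges: [-3.01, 3.01], [-1.01, 2.22], [0.06, 2.58], [-1.02, 4.17], [0.09, 2.62], [-3.14, 3.14]. Speed limits (rad/s): [2.57, 2.57, 3.14, 3.14, 3.14, 3.14].

### API

Orientations are given as a rotation vector (axis times angle).
In Python, from station import ctrl gives the robot as it stands.
- The arm moves only by the shell command python3 -m crank 'ROWS' [OPENING] [FORCE]. ROWS is text: rows parted by semicolons, each of 4 numbers parted by spaces: the shift along the world's x, y, z in units of 0.5 m (1.0 is 0.5 m), then the turn about the world's z in units of 90 degrees (1.0 is 90 degrees). In form: x y z turn; .... A call has exactly 5 rows; each row shifts and turns the commanded pose from where the row before left it; what a row does not reach is not made up. A row lasts 1/12 s, in which the tool goes at most 41.7 mm and 7.16 degrees, less where a joint would pass 70% of its speed; a pose out of reach is approached as far as the arm can. A call with a number of a shift or a turn outside -1 to 1 is refused whole. A call with a gripper value outside its range is refused whole. OPENING is the opening in per cent of the stroke, from 0 (shut) to 100 (fully open), set as the call begins (- or left out, the last holds). The fingers move at their own pace and stop on an object; FORCE is the grip in N (left out, the last holds). Time passes only in rows, so rows that do not move let the fingers close, or fill a call up. It gives the time, the measured TCP pose, the force, the opening and the grip force at its end, in the units of the state.
- ctrl.get_obs(): the state, without advancing time (a new reading comes with each control period).
- ctrl.get_image(name): name is "scene" or "top" or "wrist"; returns (picture, depth): 384x512x3 uint8, red, green, blue; 384x512 float32, m along the optical axis (not along the pixel's ray), 0 where there is no reading.
- ctrl.get_calibration(name): a dict with "fx", "fy", "cx", "cy" (pixels), "k1" (the pictures are not rectified: a ray, as slopes to the right and down, at radius r is drawn at 1 + k1 r^2 times it, then the intrinsics apply), "extrinsics" (4x4, takes a point from world to camera coordinates). Camera axes: x right, y down, z forward; pixel columns grow to the right and rows downward; lengths in m; the calibration is good to about 2 mm. A picture is of the moment at which its call begins: read the wrist's pose just before it. get_calibration takes no time and is no camera call; for the wrist camera it gives the pose at the moment of the call.
- ctrl.finish_job(): hands the job in; it is judged then, once.
The state is a dict: "t": time; "q": joint angles; "dq": joint speeds; "effort": joint torques, N m; "tool_pos": TCP position; "tool_rot": TCP orientation; "contact_force": force on the tool from outside, world axes, zero at the start; "wrist_torque": the same for the moment, N m; "opening": finger opening in m; "grip_force": force on a finger pad.
Only numpy, scipy, OpenCV 4.12 (cv2) and the standard library are available. Lean on these libraries where they do the work, as an engineer would, in place of code of your own. Each camera call takes 0.05 s, during which the arm holds its last target. There are 200 camera calls.

### The job

Check that the brake disc runs free and lock it: give it a brisk spin so that it runs on by itself, untouched, for a couple of seconds, then, while it still runs, slow it with a light touch of the fingertips on its flat face and bring it to rest with its index hole under the slot of the index arm. Take the locking pin from its rest, press it gently home through slot and hole until its collar sits on the arm, and let go. Never lean on the disc or put the pin to it while it turns, and leave the other things where they are.

Things in the scene. Friction and masses are not known exactly. Their poses are not given: they have to be found in the camera images.
- disc_centre (a point): Point on the spindle's upright axis, level with the disc's flat face, 66 to 74 mm over the bench as its levelling screws are set. Fixed; y points to the slot. Round it: a dark hat, radius 52 mm, top 16 mm higher, with three upright studs in 18 mm nuts that stand 24 mm tall on it, 38 mm from the axis, 120 degrees apart, one in line with the index hole; then the bright flat ring, radius 54 to 105 mm. Base plate 200 x 250 mm.
- slot (a point): Centre of the index arm's slot, at the arm's top face, 18 mm above the disc's flat face, 82 mm from the axis. Fixed. The arm is a dark plate 44 mm wide, 8 mm thick, 10 mm clear over the ring, from 63 to 145 mm from the axis, on a post outside the rim. Slot 16 mm wide along the rim, 24 mm long towards the axis; x points along the rim, y away from the axis.
- index_arm: The slotted arm itself, fixed; origin at the slot's centre on its top face. Never push it with more than 35 N.
- disc: The bright flat ring, 210 mm wide, 12 mm thick, its top face level with disc_centre; origin on the axis, 62 mm below that face. It turns with the hub and floats on leaf springs: it gives 1 mm down for each 5 N, 6 mm at most, and must never be pressed with more than 15 N. Friction with fingertips about 0.6.
- index_hole (a point): Centre of the disc's one index hole, at the ring's top face: a plain through hole, 16 mm wide, 82 mm from the axis. It goes round with the disc and passes under the slot once a turn.
- hub (a joint): Disc angle in rad, grows anticlockwise seen from above and counts on over many turns; the hole is under the slot at 0 and at every multiple of 2 pi. At rest at the start, at any angle. It turns freely: inertia about 0.007 kg m2, drag about 0.0015 N m, so it loses some 0.2 rad/s each second; it stands where it is left.
- pin: Steel locking pin, stands upright, 0.13 kg. Origin at its tip, z up along it. Tapered foot from 6 mm wide at the tip to 14 mm at 16 mm up, then a 14 mm shank to 50 mm, collar 24 mm wide from 50 to 55 mm, dark ribbed round grip 26 mm wide from 60 to 98 mm. Seated, the collar's underside lies on the index arm, the tip 50 mm below the arm's top. The taper draws the hole in from up to 5 mm off.
- pin_collar (a point): Centre of the underside of the pin's collar, 50 mm above its tip.
- pin_rest: Plain drilled metal block 50 x 64 mm, 54 mm tall, fixed; origin under its centre. The pin stands in its through hole, 16 mm wide, with the collar on the block's top and the tip 4 mm over the bench.
- dial_indicator: Bystander: dial indicator, round white dial 58 mm wide on its back, 123 mm long.
- caliper: Bystander: steel vernier caliper, 228 mm long, flat on the bench.
- hex_key: Bystander: dark L-shaped hex key, 83 mm long, flat on the bench.
- oil_can: Bystander: oil can with a thin bent spout, 148 mm tall.
Things that resemble listed ones, but are neither listed nor needed, are in the scene too. Of the things shaped like the pin, the steel one is meant.

How it is judged:
On the way, in this order (a step that is already met when the one before it is completed fails the run):
1. the disc runs free, touched by nothing (contact force between anything else and hub below 0.05 N and not (velocity of joint hub between -0.5 and 0.5 rad/s)), for 1.5 s.
2. the fingers touch the disc while it is still running (contact force between the fingers and disc above 0.3 N and not (velocity of joint hub between -0.2 and 0.2 rad/s)).
3. the disc rests with its index hole under the slot, within 5 mm, before the pin is put to it (horizontal distance between index_hole and slot below 0.005 m and velocity of joint hub between -0.05 and 0.05 rad/s and contact force between pin and hub below 0.05 N), for 0.3 s.
At the end, for the whole second after the job is handed in: The pin stands upright in slot and index hole with its collar down on the index arm (within 3 mm), released; the disc is at rest with the hole within 4 mm of the slot's centre (horizontal distance between pin_collar and slot below 0.006 m and z of pin_collar in the frame of slot between -0.003 and 0.003 m and horizontal distance between index_hole and slot below 0.004 m and angle between pin's own z axis and vertical below 0.1 rad and velocity of joint hub between -0.05 and 0.05 rad/s and linear speed of pin below 0.02 m/s); the robot touches nothing.
It fails at once if the disc's flat ring is pressed with more than 15 N (contact force between anything else and disc above 15 N).
It fails at once if the pin is put to the disc while it turns (contact force between pin and hub above 0.5 N and not (velocity of joint hub between -0.6 and 0.6 rad/s)).
It fails at once if the index arm is pushed with more than 35 N (contact force between any of pin, the fingers and index_arm above 35 N).
It fails at once if a bystander is moved (distance of any of dial_indicator, caliper, hex_key, oil_can from where it was at the start of the episode above 0.02 m).
It also fails if it takes over 67 s, if anything falls off the work surface, if the arm or the gripper's body presses on something with over 40 N, if the wrist force passes 120 N, or if a joint passes its speed limit or range.

## Working session

There is one attempt and no reset: what is moved stays moved. The work goes in short steps, Python scripts to look and compute and a shell command to move; the robot and the scene stay as the last step left them, time stands still between calls to the robot, and variables do not carry over. Pictures are saved under pics/ and viewed, at most 10 in all, crops included, and the job is handed in when it is done.

```bash
ls; mkdir -p pics
cat > h.py <<'E'
import numpy as np, cv2
from station import ctrl
def cal(n):
    c=ctrl.get_calibration(n); return c,np.array([[c['fx'],0,c['cx']],[0,c['fy'],c['cy']],[0,0,1.]]),np.array([c['k1'],0,0,0,0.]),np.array(c['extrinsics'])
def ray(C,px):
    c,K,d,T=C; u=cv2.undistortPoints(np.array(px,float).reshape(-1,1,2),K,d).reshape(-1,2)
    R=T[:3,:3]; o=-R.T@T[:3,3]; return o,np.c_[u,np.ones(len(u))]@R
def onz(C,px,z):
    o,v=ray(C,px); return o+v*((z-o[2])/v[:,2])[:,None]
def proj(C,P):
    c,K,d,T=C; P=np.array(P,float).reshape(-1,3); Q=P@T[:3,:3].T+T[:3,3]
    return cv2.projectPoints(Q,np.zeros(3),np.zeros(3),K,d)[0].reshape(-1,2)
def cloud(C,D):
    h,w=D.shape; v,u=np.mgrid[:h,:w]; o,r=ray(C,np.c_[u.ravel(),v.ravel()]); return (o+r*D.ravel()[:,None]).reshape(h,w,3)
def save(n,I): cv2.imwrite('pics/'+n,I[:,:,::-1])
E
python3 - <<'E'
from h import *
np.set_printoptions(precision=4,suppress=True)
print(ctrl.get_obs())
for n in('top','scene'):
    C=cal(n); I,D=ctrl.get_image(n); np.savez(n+'.npz',I=I,D=D); save(n+'0.png',I)
    print(n,C[0]['fx'],C[0]['k1'],-C[3][:3,:3].T@C[3][:3,3],C[3][2,:3],(D>0).mean())
E
```

```text
pics
{'t': 0.0, 'q': array([-1.267 ,  0.0534,  1.6143,  0.    ,  1.476 , -0.119 ]), 'dq': array([ 0.0012, -0.0006, -0.001 , -0.0003,  0.0006,  0.0012]), 'effort': array([  0.0012, -39.3678, -37.0177,  -0.    ,   0.007 ,   0.    ]), 'tool_pos': array([ 0.2563, -0.5694,  0.2301]), 'tool_rot': array([-3.0697, -0.6587,  0.0003]), 'contact_force': array([ 0.2851, -0.0519,  0.1024]), 'wrist_torque': array([-0.0066,  0.0065, -0.0109]), 'grip_force': 0.0, 'opening': 0.08505793474071684}
top 412.80223204637315 -0.12140683553339246 [0.3606 0.0586 1.5183] [ 0.107  -0.019  -0.9941] 0.9959309895833334
scene 358.94993770459075 -0.10163735365671595 [-0.1324  0.7199  0.5225] [ 0.6239 -0.6541 -0.4277] 0.9604339599609375
```

View pics/top0.png

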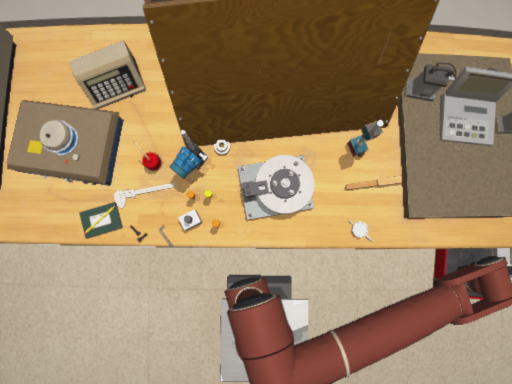

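View pics/scene0.png

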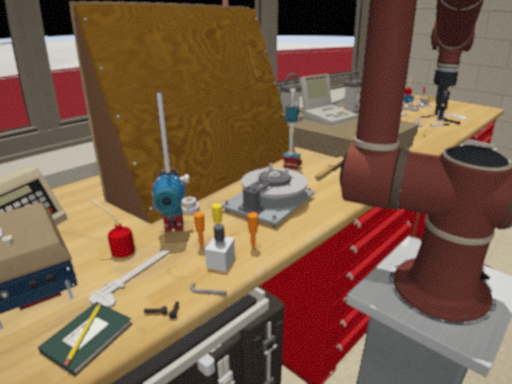

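The top view shows the disc at about (285,184), the index arm at (258,188), and the grey pin block with a dark grip at (190,220). Possible confusions for the pin are the orange handles (191,195) and (216,224), the yellow one (208,194), and the dial at (360,230). The dark-gripped one standing in the metal block fits the description. Next I'll measure and check a crop.

Run:
```python
from h import *
np.set_printoptions(precision=4,suppress=True)
C=cal('top'); d=np.load('top.npz'); I,D=d['I'],d['D']; P=cloud(C,D)
for u,v in [(285,184),(285,170),(300,184),(308,184),(256,188),(268,187),(246,205),(190,220),(190,213),(190,228),(230,235),(330,150),(191,195),(208,194),(216,224),(222,147),(360,145),(300,120),(300,142)]: print(u,v,P[v,u],I[v,u])
# disc bright ring fit
z=P[...,2]; m=(z>.058)&(z<.08)&(I.min(2)>130); m[:,:225]=0;m[:,325:]=0;m[:140]=0;m[225:]=0
cnt=max(cv2.findContours(m.astype(np.uint8),0,1)[0],key=cv2.contourArea)
hull=cnt[:,0].astype(float)
print(np.median(z[m]),m.sum(), cv2.fitEllipse(cnt))
crop=I[130:250,150:330]; save('c1.png',cv2.resize(crop,(800,533),interpolation=cv2.INTER_CUBIC))
```

```text
285 184 [ 0.5574 -0.0639  0.1034] [220 213 206]
285 170 [ 0.6078 -0.0644  0.0966] [117 112 112]
300 184 [ 0.562  -0.1195  0.076 ] [203 193 186]
308 184 [ 0.5629 -0.1486  0.0721] [231 224 219]
256 188 [0.5431 0.0364 0.0962] [118 113 113]
268 187 [ 0.5502 -0.0064  0.0724] [207 197 191]
246 205 [0.4896 0.0709 0.0241] [190 193 187]
190 220 [0.4288 0.2615 0.1037] [83 79 79]
190 213 [0.456  0.2691 0.0553] [233 233 234]
190 228 [0.4042 0.2748 0.0063] [117  99  76]
230 235 [0.3807 0.1283 0.0004] [233 195 115]
330 150 [ 0.7032 -0.2427  0.0032] [231 187 110]
191 195 [0.5158 0.2614 0.0962] [233 158  43]
208 194 [0.5197 0.2022 0.0994] [233 233  53]
216 224 [0.4166 0.1728 0.094 ] [234 158  42]
222 147 [0.708  0.1638 0.0038] [222 201 164]
360 145 [ 0.7121 -0.3436  0.0569] [ 93 115 120]
300 120 [ 0.7887 -0.1175  0.0987] [73 52 21]
300 142 [ 0.7315 -0.1288  0.0047] [232 194 117]
0.07365823271235716 1848 ((286.1008605957031, 183.5647735595703), (55.25175094604492, 58.938663482666016), 167.1581268310547)
```

View pics/c1.png

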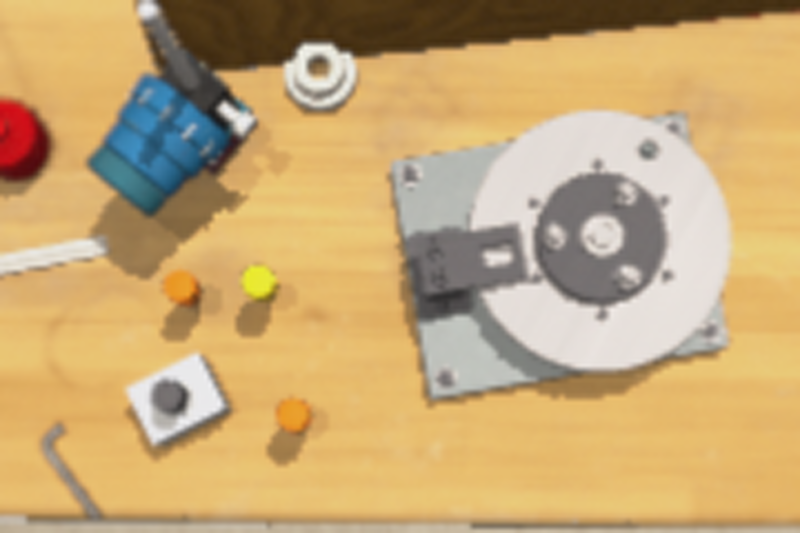

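The crop shows the pin's dark grip in the block at crop (168,397), which is the top-view pixel (188,219). The index hole is at crop (649,149), so it is not under the slot at crop (497,255), and the three studs are visible. I'm moving over the disc with the fingers shut.

```bash
R='x'; python3 -m crank '0.026 0.068 0.004 0;0.026 0.068 0.004 0;0.026 0.068 0.004 0;0.026 0.068 0.004 0;0.026 0.068 0.004 0' 0 30
python3 -m crank '0.026 0.068 0.004 0;0.026 0.068 0.004 0;0.026 0.068 0.004 0;0.026 0.068 0.004 0;0.026 0.068 0.004 0'
python3 -m crank '0.026 0.068 0.004 0;0.026 0.068 0.004 0;0.026 0.068 0.004 0;0.026 0.068 0.004 0;0 0 0 0'
python3 - <<'E'
from h import *
np.set_printoptions(precision=4,suppress=True)
print(ctrl.get_obs()['tool_pos'])
C=cal('wrist'); I,D=ctrl.get_image('wrist'); np.savez('w1.npz',I=I,D=D,T=C[3]); save('w1.png',I)
print(C[0]['fx'],C[0]['k1'],-C[3][:3,:3].T@C[3][:3,3],C[3][:3,:3])
C=cal('top'); d=np.load('top.npz'); P=cloud(C,d['D']); I=d['I']
from scipy.optimize import least_squares
z=P[...,2]; m=(z>.066)&(z<.08)&(I.min(2)>130); m[:,:225]=0;m[:,325:]=0;m[:140]=0;m[225:]=0
zd=np.median(z[m]); cnt=max(cv2.findContours(m.astype(np.uint8),0,1)[0],key=cv2.contourArea)[:,0]
Q=onz(C,cnt,zd)[:,:2]
f=lambda p:np.hypot(*(Q-p[:2]).T)-p[2]
k=np.hypot(*(Q-[.5574,-.0655]).T)>.097; Q=Q[k]; s=least_squares(f,[.557,-.065,.105],loss='soft_l1',f_scale=.002); print('disc',s.x,zd,k.sum())
for n,px,zz in(('slot',(261.8,187.4),zd+.018),('hole',(296,163.5),zd),('pin',(188,219.3),.148-.04)): print(n,onz(C,[px],zz))
E
```

```text
t: 0.52
tool_pos: [0.3215, -0.3981, 0.2406]
tool_rot: [-3.071, -0.658, 0.0]
contact_force: [1.3, -0.3, -0.3]
opening: 0.0254
grip_force: 0.0
t: 0.93
tool_pos: [0.3864, -0.2281, 0.2509]
tool_rot: [-3.071, -0.658, 0.0]
contact_force: [0.7, -0.6, -0.6]
opening: -0.0002
grip_force: 0.0
t: 1.35
tool_pos: [0.4396, -0.089, 0.2594]
tool_rot: [-3.067, -0.67, -0.002]
contact_force: [-0.6, 0.8, 0.3]
opening: -0.0001
grip_force: 0.0
[ 0.4396 -0.089   0.2594]
288.365760672755 -0.01992595023382305 [ 0.5163 -0.0536  0.4029] [[ 0.4172 -0.9088 -0.0016]
 [-0.8605 -0.3955  0.3211]
 [-0.2925 -0.1326 -0.947 ]]
disc [ 0.5631 -0.0657  0.1037] 0.0736878001370157 146
slot [[0.546  0.0161 0.0917]]
hole [[ 0.6359 -0.1056  0.0737]]
pin [[0.4309 0.2678 0.108 ]]
```

View pics/w1.png

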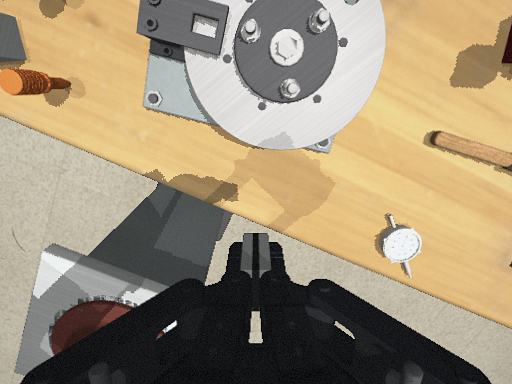

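The wrist view shows the index slot at (207,27), the three studs, and the hole at (351,1) near the top edge. The wrist camera should look straight onto the disc once the tool is low at the near side, so I'm descending to hover there.

```bash
python3 -m crank '0.012 0.002 -0.064 0;0.012 0.002 -0.064 0;0.012 0.002 -0.064 0;0.012 0.002 -0.064 0;0.012 0.002 -0.064 0'
python3 -m crank '0 0 0 0;0 0 0 0;0 0 0 0;0 0 0 0;0 0 0 0'
python3 - <<'E'
from h import *
np.set_printoptions(precision=4,suppress=True)
print(ctrl.get_obs()['tool_pos'],ctrl.get_obs()['contact_force'])
C=cal('wrist'); I,D=ctrl.get_image('wrist'); np.savez('w2.npz',I=I,D=D,T=C[3]); save('w2.png',I)
P=cloud(C,D); z=P[...,2]; k=(z>.06)&(z<.08); print(np.median(z[k]),k.sum())
E
```

```text
t: 1.82
tool_pos: [0.468, -0.0901, 0.0975]
tool_rot: [3.072, 0.657, -0.001]
contact_force: [-0.5, -0.1, -0.3]
opening: -0.0001
grip_force: 0.0
t: 2.23
tool_pos: [0.4699, -0.0898, 0.102]
tool_rot: [3.069, 0.658, 0.006]
contact_force: [-0.2, -0.4, -0.9]
opening: 0.0002
grip_force: 0.0
[ 0.4699 -0.0898  0.102 ] [-0.2175 -0.3609 -0.9033]
0.07425311840529793 41516
```

View pics/w2.png

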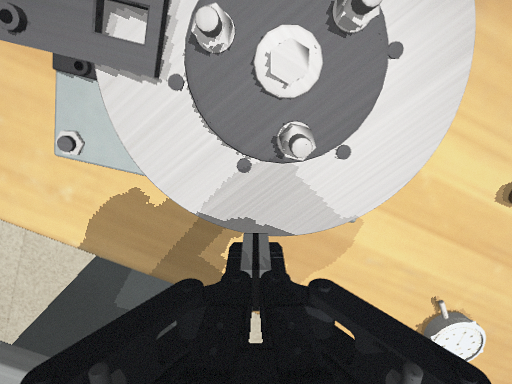

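The wrist view shows the disc from above with the slot at (128,22), studs at (210,25), (298,143) and (357,8), and the hub nut at (288,61). I'll get the geometry from its depth.

```bash
cat >> h.py <<'E'
from scipy.optimize import least_squares
def wshot():
    o=ctrl.get_obs(); C=cal('wrist'); I,D=ctrl.get_image('wrist'); return o,C,I,D
def slot(C,I,D,zd):
    P=cloud(C,D); arm=((abs(P[...,2]-zd-.018)<.005)).astype(np.uint8)
    arm=cv2.morphologyEx(arm,cv2.MORPH_OPEN,np.ones((3,3),np.uint8))
    cs,h=cv2.findContours(arm,cv2.RETR_CCOMP,cv2.CHAIN_APPROX_NONE); out=[]
    for c,hh in zip(cs,h[0]):
        if hh[3]>=0 and cv2.contourArea(c)>100:
            q=onz(C,c[:,0],zd+.018)[:,:2].astype(np.float32); out.append(cv2.minAreaRect(q))
    return out
def studs(C,D,zd):
    P=cloud(C,D); m=(P[...,2]>zd+.033)&(P[...,2]<zd+.048); m[220:]=0; m=m.astype(np.uint8)
    n,l,s,c=cv2.connectedComponentsWithStats(m)
    return [(np.mean(P[l==i],0)[:3],s[i,4],tuple(s[i,:2])) for i in range(1,n) if s[i,4]>60]
E
python3 - <<'E'
from h import *
np.set_printoptions(precision=4,suppress=True)
d=np.load('w2.npz'); c=cal('wrist'); C=(c[0],c[1],c[2],d['T']); I,D=d['I'],d['D']; zd=.0737
print(slot(C,I,D,zd)); print(studs(C,D,zd))
P=cloud(C,D); z=P[...,2]
for r in((58,.0737),): pass
k=(I.min(2)>140)&(abs(z-zd)<.006); k[235:]=0
q=cv2.findContours(k.astype(np.uint8),0,1)[0]; q=max(q,key=cv2.contourArea)[:,0]
q=q[(q[:,1]>3)&(q[:,0]<508)]; Q=onz(C,q,zd)[:,:2]; R=np.hypot(*(Q-[.563,-.0657]).T)
for lo,hi,r0 in((.098,.112,.105),(.046,.06,.053)):
    A=Q[(R>lo)&(R<hi)]; s=least_squares(lambda p:np.hypot(*(A-p[:2]).T)-p[2],[.563,-.066,r0],loss='soft_l1',f_scale=.001); print(s.x,len(A))
print([np.percentile(z[(z>a)&(z<b)],[10,50,90]) for a,b in((.066,.082),(.083,.098))])
E
```

```text
[((0.5662269592285156, -0.0642273873090744), (0.033664848655462265, 0.03249497339129448), 73.53423309326172)]
[(array([ 0.5951, -0.0816,  0.1132]), np.int32(282), (np.int32(352), np.int32(0))), (array([ 0.5634, -0.0265,  0.1153]), np.int32(610), (np.int32(195), np.int32(6))), (array([ 0.5335, -0.0831,  0.1152]), np.int32(421), (np.int32(289), np.int32(134)))]
[ 0.5654 -0.0639  0.1043] 514
[ 0.5668 -0.0645  0.0564] 434
[array([0.0734, 0.0743, 0.0751]), array([0.0894, 0.0907, 0.0944])]
```

```bash
python3 -m crank '0.012 0.03 -0.02 0;0 0 -0.02 0;0 0 -0.004 0;0 0 -0.004 0;0 0 0 0'
python3 -m crank '0 0 -0.003 0;0 0 0 0;0 0 0 0;0 0 0 0;0 0 0 0'
```

```text
t: 2.7
tool_pos: [0.4741, -0.0741, 0.0751]
tool_rot: [-3.072, -0.659, 0.001]
contact_force: [0.2, -0.5, -0.4]
opening: -0.0003
grip_force: 0.0
t: 3.12
tool_pos: [0.4746, -0.0741, 0.074]
tool_rot: [3.071, 0.659, 0.001]
contact_force: [-0.1, 0.5, 0.5]
opening: -0.0004
grip_force: 0.0
```

```bash
python3 -m crank '0 0 -0.002 0;0 0 0 0;0 0 0 0;0 0 0 0;0 0 0 0'
python3 -m crank '0 0 -0.002 0;0 0 0 0;0 0 0 0;0 0 0 0;0 0 0 0'
```

```text
t: 3.53
tool_pos: [0.4747, -0.074, 0.0731]
tool_rot: [3.071, 0.659, 0.001]
contact_force: [-0.7, -0.7, 1.9]
opening: -0.0001
grip_force: 1.1
t: 3.95
tool_pos: [0.4747, -0.0741, 0.0724]
tool_rot: [3.071, 0.659, 0.001]
contact_force: [-1.9, 0.0, 5.5]
opening: 0.0002
grip_force: 2.7
```

```bash
python3 -m crank '0.005 -0.011 0 0;0.0106 -0.0227 0 0;0.0106 -0.0227 0 0;0.0106 -0.0227 0.02 0;0.0106 -0.0227 0.04 0'
python3 - <<'E'
from h import *
np.set_printoptions(precision=4,suppress=True)
for i in range(3):
    o,C,I,D=wshot(); print(o['t'],o['tool_pos'],[(s[0],s[1]) for s in studs(C,D,.0737)])
    np.savez(f's{i}.npz',I=I,D=D,T=C[3])
E
```

```text
t: 4.37
tool_pos: [0.4961, -0.1245, 0.0993]
tool_rot: [-3.068, -0.658, 0.008]
contact_force: [-0.4, 0.2, -0.2]
opening: -0.0002
grip_force: 0.0
4.3667 [ 0.4961 -0.1245  0.0993] [(array([ 0.5422, -0.0355,  0.1147]), np.int32(568)), (array([ 0.5523, -0.099 ,  0.1154]), np.int32(423))]
4.4167 [ 0.5006 -0.1277  0.1058] [(array([ 0.5988, -0.0569,  0.1131]), np.int32(216)), (array([ 0.5399, -0.0378,  0.1145]), np.int32(499)), (array([ 0.5555, -0.1001,  0.1154]), np.int32(376))]
4.4667 [ 0.5009 -0.127   0.1052] [(array([ 0.5979, -0.0538,  0.1129]), np.int32(215)), (array([ 0.5376, -0.0399,  0.1145]), np.int32(498)), (array([ 0.5587, -0.1009,  0.1155]), np.int32(383))]
```

```bash
python3 -m crank '-0.013 0.027 -0.01 0;-0.013 0.027 -0.01 0;0 0 -0.01 0;0 0 -0.01 0;0 0 -0.008 0'
for i in 1 2 3 4 5 6 7; do python3 -m crank '0 0 0 0;0 0 0 0;0 0 0 0;0 0 0 0;0 0 0 0' | head -2; done
cat >> h.py <<'E'
CEN=np.array([.565,-.064])
def phase(C,D,zd=.0737,cen=CEN):
    S=[s[0] for s in studs(C,D,zd) if s[1]>120]; S=[s for s in S if abs(np.hypot(*(s[:2]-cen))-.038)<.008]
    a=np.array([np.arctan2(*(s[:2]-cen)[::-1]) for s in S]); return np.angle(np.mean(np.exp(3j*a)))/3,len(S),a
E
python3 - <<'E'
from h import *
np.set_printoptions(precision=4,suppress=True)
for i in range(5):
    o,C,I,D=wshot(); p=phase(C,D); print(o['t'],o['tool_pos'],o['contact_force'][2],np.degrees(p[0]),p[1],[(s[0][:2],s[1]) for s in studs(C,D,.0737)])
np.savez('s5.npz',I=I,D=D,T=C[3]); save('s5.png',I)
E
```

```text
t: 4.93
tool_pos: [0.4843, -0.0972, 0.0764]
tool_rot: [-3.071, -0.66, 0.002]
contact_force: [-0.0, -0.5, 0.2]
opening: 0.0005
grip_force: 0.0
t: 5.35
tool_pos: [0.4855, -0.0981, 0.0782]
t: 5.77
tool_pos: [0.4851, -0.0978, 0.0778]
t: 6.18
tool_pos: [0.4852, -0.0978, 0.0778]
t: 6.6
tool_pos: [0.4851, -0.0979, 0.0778]
t: 7.02
tool_pos: [0.4851, -0.0979, 0.0778]
t: 7.43
tool_pos: [0.4851, -0.0978, 0.0778]
t: 7.85
tool_pos: [0.4851, -0.0978, 0.0778]
7.85 [ 0.4851 -0.0978  0.0778] 0.2845903638379038 48.40118881624041 2 [(array([ 0.5768, -0.0985]), np.int32(802)), (array([ 0.5292, -0.0564]), np.int32(618))]
7.9 [ 0.4851 -0.0978  0.0778] 0.2328485883621865 51.367723453638924 2 [(array([ 0.5786, -0.0979]), np.int32(812)), (array([ 0.5289, -0.0582]), np.int32(614))]
7.95 [ 0.4851 -0.0979  0.0778] 0.06562783387546026 54.24297686020268 2 [(array([ 0.5803, -0.0973]), np.int32(828)), (array([ 0.5287, -0.06  ]), np.int32(608))]
8.0 [ 0.4852 -0.0979  0.0778] 0.19063253470130762 57.11452646090886 2 [(array([ 0.5819, -0.0965]), np.int32(859)), (array([ 0.5285, -0.0619]), np.int32(604))]
8.05 [ 0.4851 -0.0978  0.0778] -0.3143253772740848 59.92869573830135 2 [(array([ 0.5802, -0.0332]), np.int32(86)), (array([ 0.5835, -0.0956]), np.int32(895)), (array([ 0.5285, -0.0637]), np.int32(603))]
```

View pics/s5.png

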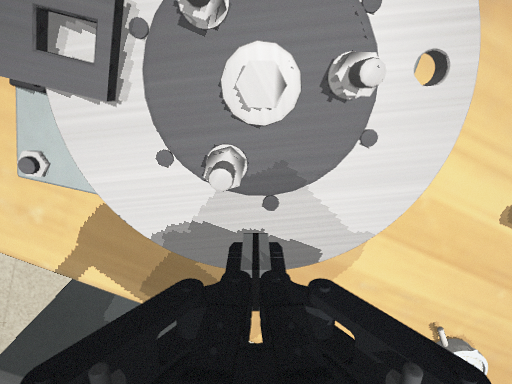

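The hole is at (432,67) next to the right-hand stud, with the slot at (68,35), and the disc turns at about 1.0 rad/s. By my estimate it will coast to a stop just short of the slot. I'll touch it while it is still above 0.3 rad/s and guide it the rest of the way.

```bash
for i in 1 2 3 4 5 6; do python3 -m crank '0 0 0 0;0 0 0 0;0 0 0 0;0 0 0 0;0 0 0 0' >/dev/null; done
python3 - <<'E'
from h import *
np.set_printoptions(precision=4,suppress=True)
d=np.load('s5.npz'); c=cal('wrist'); C=(c[0],c[1],c[2],d['T']); I,D=d['I'],d['D']; zd=.0737
P=cloud(C,D); z=P[...,2]
# slot by depth inside arm
arm=(abs(z-.0917)<.004).astype(np.uint8); arm[:, 140:]=0
cs,h=cv2.findContours(arm,cv2.RETR_CCOMP,cv2.CHAIN_APPROX_NONE)
for q,hh in zip(cs,h[0]):
    if hh[3]>=0 and cv2.contourArea(q)>200: print('slot',cv2.minAreaRect(onz(C,q[:,0],.0917)[:,:2].astype(np.float32)))
hm=((z<.06)).astype(np.uint8)[40:100,405:460]
cs,_=cv2.findContours(hm,0,1); q=max(cs,key=cv2.contourArea)[:,0]+[405,40]
s=cv2.minEnclosingCircle(onz(C,q,zd)[:,:2].astype(np.float32)); print('hole',s)
k=(I.min(2)>140)&(abs(z-zd)<.006); k[225:]=0
q=max(cv2.findContours(k.astype(np.uint8),0,1)[0],key=cv2.contourArea)[:,0]; q=q[q[:,1]>3]; Q=onz(C,q,zd)[:,:2]; R=np.hypot(*(Q-CEN).T); A=Q[(R>.099)&(R<.11)]
print('cen',least_squares(lambda p:np.hypot(*(A-p[:2]).T)-p[2],[.565,-.064,.105],loss='soft_l1',f_scale=.001).x,len(A))
for i in range(3):
    o,C,I,D=wshot(); p=phase(C,D); print(o['t'],np.degrees(p[0]),p[1],np.degrees(p[2]))
E
```

```text
slot ((0.5503746271133423, 0.015550542622804642), (0.016574958339333534, 0.0228644460439682), 10.848922729492188)
hole ((0.6043280363082886, -0.1319129317998886), 0.006845444440841675)
cen [ 0.5657 -0.0636  0.1045] 404
10.6 44.63240836359808 2 [-74.9113 164.1761]
10.65 45.92683297240583 2 [-73.6389 165.4926]
10.7 47.16388194576932 2 [-72.382  166.7098]
```

```bash
python3 -m crank '-0.013 0.027 -0.002 0;-0.013 0.027 -0.003 0;0 0 -0.003 0;0 0 -0.0025 0;0 0 0 0'
python3 - <<'E'
from h import *
np.set_printoptions(precision=4,suppress=True)
for i in range(3):
    o,C,I,D=wshot(); p=phase(C,D); print(o['t'],o['tool_pos'],o['contact_force'],np.degrees(p[0]),p[1],np.degrees(p[2]))
E
```

```text
t: 11.17
tool_pos: [0.4716, -0.0705, 0.0727]
tool_rot: [3.071, 0.661, -0.002]
contact_force: [-2.8, -2.0, 3.4]
opening: 0.0001
grip_force: 2.1
11.1667 [ 0.4716 -0.0705  0.0727] [-2.7586 -2.0159  3.4053] 54.53516123338825 2 [-64.3204 173.3907]
11.2167 [ 0.472  -0.0708  0.0729] [-1.5743  0.4839  3.8447] 54.75860271221932 2 [-64.1033 173.6205]
11.2667 [ 0.4722 -0.0709  0.0729] [-2.5727  0.1765  3.4584] 54.90501857427153 2 [-63.9775 173.7876]
```

```bash
python3 -m crank '0.005 -0.011 0 0;0.005 -0.011 0 0;0.005 -0.011 0 0;0.005 -0.011 0 0;0.005 -0.011 0 0'
python3 -m crank '0.005 -0.011 0 0;0.005 -0.011 0 0;0.005 -0.011 0 0;0.005 -0.011 0 0;0.002 -0.005 0 0'
python3 -m crank '0 0 0 0;0 0 0 0;0 0 0 0;0 0 0 0;0 0 0 0'
python3 - <<'E'
from h import *
np.set_printoptions(precision=4,suppress=True)
o,C,I,D=wshot(); p=phase(C,D); print(o['t'],o['tool_pos'],o['contact_force'],np.degrees(p[0]),p[1],np.degrees(p[2]))
np.savez('s6.npz',I=I,D=D,T=C[3]); save('s6.png',cv2.resize(I[:260,:512],None,fx=1.5,fy=1.5))
E
```

```text
t: 11.73
tool_pos: [0.4854, -0.0994, 0.0728]
tool_rot: [3.071, 0.658, 0.002]
contact_force: [-0.6, 0.7, 3.4]
opening: -0.0002
grip_force: 1.8
t: 12.15
tool_pos: [0.4966, -0.1236, 0.0729]
tool_rot: [3.071, 0.658, 0.002]
contact_force: [1.3, 1.2, 4.3]
opening: 0.0001
grip_force: 1.6
t: 12.57
tool_pos: [0.4955, -0.1227, 0.0727]
tool_rot: [3.071, 0.66, -0.0]
contact_force: [-0.8, 0.2, 4.2]
opening: -0.0001
grip_force: 2.3
12.5667 [ 0.4955 -0.1227  0.0727] [-0.8173  0.1709  4.2077] -29.21444344030341 3 [ -30.9766   90.6876 -147.3539]
```

View pics/s6.png

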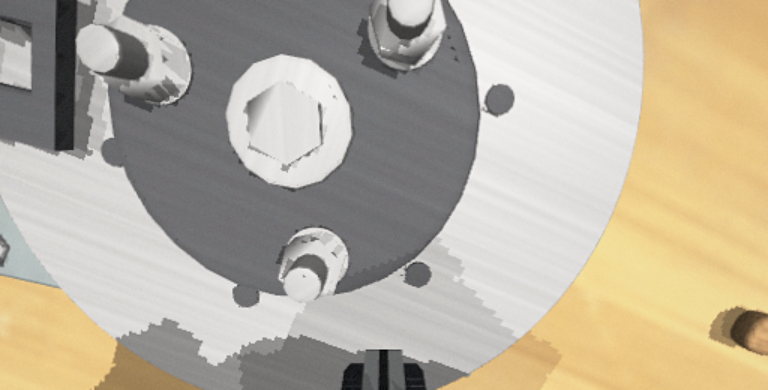

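Through the slot at the left edge (crop 15,55) I see only bright disc. The stud at crop (110,50) is about 10° short of the arm line. I'll drag 16 mm more, lift off, and view the slot from straight above.

```bash
python3 -m crank '0.007 -0.008 0 0;0.007 -0.008 0 0;0.007 -0.008 0 0;0 0 0 0;0 0 0 0'
python3 -m crank '0 0 0.01 0;0 0 0.02 0;0 0 0.03 0;-0.01 0.035 0.04 0;-0.02 0.065 0.04 0'
python3 -m crank '-0.018 0.065 0.04 0;-0.018 0.065 0.01 0;0 0 0 0;0 0 0 0;0 0 0 0'
cat > look.py <<'E'
from h import *
import sys
np.set_printoptions(precision=4,suppress=True)
zd=.0737; n=sys.argv[1]
o,C,I,D=wshot(); np.savez(n+'.npz',I=I,D=D,T=C[3]); print(o['t'],o['tool_pos'])
P=cloud(C,D); z=P[...,2]
arm=(abs(z-zd-.018)<.004).astype(np.uint8)
cs,h=cv2.findContours(arm,cv2.RETR_CCOMP,cv2.CHAIN_APPROX_NONE)
for q,hh in zip(cs,h[0]):
    if hh[3]<0 or cv2.contourArea(q)<150: continue
    r=cv2.minAreaRect(onz(C,q[:,0],zd+.018)[:,:2].astype(np.float32))
    if not .013<min(r[1])<.03: continue
    print('slot',r, q[:,0].mean(0))
    m=np.zeros_like(arm); cv2.drawContours(m,[q],-1,1,-1); m=cv2.erode(m,np.ones((3,3)))
    hm=(m>0)&(z<zd-.008); print('hole px',hm.sum(),'slot px',m.sum())
    if hm.sum()>30: 
        c=max(cv2.findContours(hm.astype(np.uint8),0,1)[0],key=cv2.contourArea)
        print('hole',cv2.minEnclosingCircle(onz(C,c[:,0],zd)[:,:2].astype(np.float32)))
    x,y=q[:,0].mean(0).astype(int); c=I[max(y-50,0):y+50,max(x-60,0):x+60]; save(n+'.png',cv2.resize(c,None,fx=4,fy=4))
p=phase(C,D); print(np.degrees(p[0]),np.degrees(p[2]))
E
python3 look.py s7
```

```text
t: 13.03
tool_pos: [0.5062, -0.1349, 0.0725]
tool_rot: [-3.071, -0.659, 0.0]
contact_force: [0.4, 0.6, 3.7]
opening: -0.0001
grip_force: 2.5
t: 13.45
tool_pos: [0.4906, -0.0861, 0.1431]
tool_rot: [3.073, 0.654, -0.003]
contact_force: [1.5, 0.6, 1.5]
opening: -0.0
grip_force: 0.0
t: 13.87
tool_pos: [0.4726, -0.0199, 0.1672]
tool_rot: [3.071, 0.66, -0.002]
contact_force: [0.4, -0.9, -0.0]
opening: 0.0001
grip_force: 0.0
13.8667 [ 0.4726 -0.0199  0.1672]
slot ((0.5642296075820923, -0.027635615319013596), (0.020708464086055756, 0.01814115419983864), 83.36677551269531) [317.4231  96.8462]
hole px 0 slot px 482
slot ((0.5505500435829163, 0.016824577003717422), (0.01706596091389656, 0.024995405226945877), 10.7212553024292) [253.9182  88.1   ]
hole px 107 slot px 736
hole ((0.5582762360572815, 0.017241105437278748), 0.006892615929245949)
-27.286039135750674 [ -24.7278   92.3558 -149.4834]
```

View pics/s7.png

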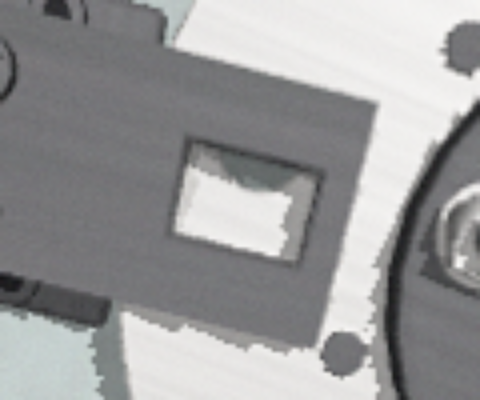

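The hole shows only at the slot's upper edge (crop 250,165). It is about 9.5 mm short, on the clockwise side, so it needs about 6.6° more.

```bash
python3 -m crank '0.009 -0.05 -0.04 0;0.009 -0.05 -0.05 0;0.009 -0.052 -0.05 0;0 0 -0.034 0;0 0 -0.004 0'
python3 -m crank '0 0 -0.004 0;0 0 -0.003 0;0 0 -0.002 0;0 0 -0.0015 0;0 0 0 0'
```

```text
t: 14.33
tool_pos: [0.4834, -0.097, 0.0737]
tool_rot: [-3.068, -0.652, 0.013]
contact_force: [-0.7, 0.1, 0.2]
opening: -0.0002
grip_force: 0.0
t: 14.75
tool_pos: [0.4873, -0.0956, 0.0743]
tool_rot: [3.071, 0.66, 0.002]
contact_force: [-0.1, 0.2, -0.6]
opening: 0.0003
grip_force: 0.0
```

```bash
python3 -m crank '0 0 -0.003 0;0 0 0 0;0 0 0 0;0 0 0 0;0 0 0 0'
python3 -m crank '0.002 -0.0045 0 0;0.002 -0.0045 0 0;0.002 -0.0045 0 0;0.002 -0.0045 0 0;0 0 0 0'
python3 -m crank '0 0 0 0;0 0 0 0;0 0 0 0;0 0 0.006 0;0 0 0.02 0'
python3 -m crank '0 0 0.05 0;-0.008 0.05 0.05 0;-0.012 0.06 0.04 0;-0.012 0.06 0.02 0;0 0 0 0' | tail -5
python3 look.py s8
```

```text
t: 15.17
tool_pos: [0.4875, -0.0959, 0.0726]
tool_rot: [3.071, 0.659, 0.003]
contact_force: [0.5, 0.2, 4.1]
opening: 0.0002
grip_force: 2.2
t: 15.58
tool_pos: [0.4915, -0.1056, 0.0726]
tool_rot: [3.071, 0.658, 0.002]
contact_force: [0.3, 0.9, 5.5]
opening: -0.0002
grip_force: 2.5
t: 16.0
tool_pos: [0.4886, -0.1044, 0.0828]
tool_rot: [-3.069, -0.659, 0.007]
contact_force: [-0.2, -0.1, -1.0]
opening: -0.0003
grip_force: 0.0
tool_pos: [0.475, -0.0168, 0.1679]
tool_rot: [3.07, 0.665, 0.006]
contact_force: [-0.0, -0.5, 0.5]
opening: -0.0001
grip_force: 0.0
16.4167 [ 0.475  -0.0168  0.1679]
slot ((0.5634098052978516, -0.02803763374686241), (0.021026456728577614, 0.01804352179169655), 86.93563079833984) [319.4605 103.75  ]
hole px 0 slot px 470
slot ((0.5505390763282776, 0.01685982011258602), (0.017161855474114418, 0.024929339066147804), 10.853492736816406) [256.7477  93.514 ]
hole px 150 slot px 715
hole ((0.5583571195602417, 0.017845477908849716), 0.007716964464634657)
-25.90052189961136 [ -23.3011   93.5919 -147.9885]
```

```bash
cat > fit.py <<'E'
from h import *
import sys
np.set_printoptions(precision=4,suppress=True)
zd=.0737
def run(n):
    d=np.load(n+'.npz'); c=cal('wrist'); C=(c[0],c[1],c[2],d['T']); I,D=d['I'],d['D']; P=cloud(C,D); z=P[...,2]
    arm=(abs(z-zd-.018)<.004).astype(np.uint8)
    cs,h=cv2.findContours(arm,cv2.RETR_CCOMP,cv2.CHAIN_APPROX_NONE); best=None
    for q,hh in zip(cs,h[0]):
        if hh[3]<0: continue
        r=cv2.minAreaRect(onz(C,q[:,0],zd+.018)[:,:2].astype(np.float32))
        if .013<min(r[1])<.02 and .021<max(r[1])<.028: best=(q,r)
    q,r=best; s=np.array(r[0]); m=np.zeros_like(arm); cv2.drawContours(m,[q],-1,1,-1); m=cv2.erode(m,np.ones((3,3)))
    ring=(m>0)&(abs(z-zd)<.006); hole=(m>0)&(z<zd-.006)
    ed=hole&(cv2.dilate(ring.astype(np.uint8),np.ones((3,3)))>0)
    v,u=np.nonzero(ed); Q=onz(C,np.c_[u,v],zd)[:,:2]
    y=(s-CEN)/np.hypot(*(s-CEN)); x=np.array([y[1],-y[0]]); L=(Q-s)@np.c_[x,y]
    # hole centre on r=82: x=a (mm offset toward +x = clockwise side)
    f=lambda a:np.hypot(L[:,0]-82e-3*np.sin(a[0]),L[:,1]-(82e-3*np.cos(a[0])-82e-3)-a[1])-.008
    sol=least_squares(f,[.08,0],loss='soft_l1',f_scale=.0008)
    print(n,'slot',s,'n',len(L),'hole/ring px',hole.sum(),ring.sum(),'offset mm',82*sol.x[0],'rad.mm',1e3*sol.x[1],'rms',1e3*np.sqrt(np.mean(sol.fun**2)))
for n in sys.argv[1:]: run(n)
E
python3 fit.py s7 s8
```

```text
s7 slot [0.5506 0.0168] n 33 hole/ring px 108 624 offset mm 11.601380228819293 rad.mm 0.09662381117047983 rms 0.3050806404997533
s8 slot [0.5505 0.0169] n 37 hole/ring px 150 561 offset mm 9.809286141625165 rad.mm 0.18209428008751483 rms 0.34340112151159147
```

```bash
python3 -m crank '0.006 -0.04 -0.03 0;0.006 -0.04 -0.04 0;0.006 -0.04 -0.04 0;0.006 -0.04 -0.03 0;0 0 -0.015 0' | head -2
python3 -m crank '0 0 0 0;0 0 0 0;0 0 0 0;0 0 0 0;0 0 0 0' | head -2
cat > ph.py <<'E'
from h import *
np.set_printoptions(precision=4,suppress=True)
o,C,I,D=wshot(); p=phase(C,D); print(o['t'],o['tool_pos'],o['contact_force'],np.degrees(p[2]))
E
python3 ph.py
```

```text
t: 16.88
tool_pos: [0.4847, -0.1027, 0.084]
t: 17.3
tool_pos: [0.4873, -0.0995, 0.0884]
17.3 [ 0.4873 -0.0995  0.0884] [ 0.6317  0.2659 -0.5567] [ -25.1791   93.925  -145.7613]
```

```bash
python3 -m crank '0 0 -0.01 0;0 0 -0.009 0;0 0 -0.006 0;0 0 -0.003 0;0 0 0 0' | head -2
python3 -m crank '0 0 -0.003 0;0 0 0 0;0 0 0 0;0 0 0 0;0 0 0 0'
python3 ph.py
python3 -m crank '0.002 -0.0045 0 0;0.002 -0.0045 0 0;0.002 -0.0045 0 0;0.002 -0.0045 0 0;0 0 0 0'
python3 ph.py
python3 -m crank '0 0 0 0;0 0 0 0;0 0 0 0;0 0 0 0;0 0 0 0'
python3 ph.py
```

```text
t: 17.77
tool_pos: [0.4864, -0.0999, 0.0731]
t: 18.18
tool_pos: [0.4868, -0.1003, 0.0725]
tool_rot: [3.071, 0.659, -0.0]
contact_force: [-3.5, -1.3, 5.1]
opening: 0.0003
grip_force: 2.5
18.1833 [ 0.4868 -0.1003  0.0725] [-3.5212 -1.2768  5.0533] [ -26.5511   94.4528 -145.0945]
t: 18.65
tool_pos: [0.4918, -0.1094, 0.0726]
tool_rot: [3.071, 0.658, 0.004]
contact_force: [1.8, 0.8, 5.8]
opening: -0.0001
grip_force: 2.4
18.65 [ 0.4918 -0.1094  0.0726] [1.7762 0.7811 5.755 ] [ -21.0188  101.1842 -137.7156]
t: 19.12
tool_pos: [0.4914, -0.1089, 0.0724]
tool_rot: [3.071, 0.659, 0.003]
contact_force: [1.0, 0.4, 6.0]
opening: 0.0002
grip_force: 2.7
19.1167 [ 0.4914 -0.1089  0.0724] [1.0493 0.4192 5.9946] [ -21.3205  100.7705 -138.1204]
```

```bash
python3 -m crank '0 0 0.001 0;0 0 0.001 0;0 0 0.001 0;0 0 0.001 0;0 0 0.001 0'
python3 -m crank '0 0 0.001 0;0 0 0.001 0;0 0 0.002 0;0 0 0.002 0;0 0 0 0'
python3 ph.py
```

```text
t: 19.58
tool_pos: [0.4898, -0.1086, 0.0735]
tool_rot: [-3.071, -0.659, 0.003]
contact_force: [-0.4, 0.2, 0.6]
opening: -0.0001
grip_force: 0.2
t: 20.0
tool_pos: [0.4906, -0.1089, 0.0773]
tool_rot: [3.072, 0.659, -0.0]
contact_force: [-1.1, -0.1, 0.1]
opening: 0.0001
grip_force: 0.0
20.0 [ 0.4906 -0.1089  0.0773] [-1.0688 -0.0939  0.0813] [ -21.701    99.9513 -138.9182]
```

```bash
python3 -m crank '0 0 0.03 0;0 0 0.05 0;-0.012 0.06 0.05 0;-0.012 0.06 0.04 0;-0.01 0.06 0.01 0' | head -2
python3 -m crank '0 0 0 0;0 0 0 0;0 0 0 0;0 0 0 0;0 0 0 0' | head -2
python3 look.py s9; python3 fit.py s9
```

```text
t: 20.47
tool_pos: [0.4754, -0.0186, 0.1717]
t: 20.88
tool_pos: [0.4733, -0.0197, 0.1664]
20.8833 [ 0.4733 -0.0197  0.1664]
slot ((0.5589480400085449, -0.028391867876052856), (0.01889781840145588, 0.020081276074051857), 64.80950927734375) [314.7051 104.6538]
hole px 0 slot px 480
slot ((0.5505133271217346, 0.016853749752044678), (0.017158208414912224, 0.025039618834853172), 10.479568481445312) [253.5545  88.8636]
hole px 330 slot px 738
hole ((0.5506581664085388, 0.016755104064941406), 0.0077765705063939095)
-19.61132011165511 [ -16.8024   99.5685 -141.5937]
s9 slot [0.5505 0.0169] n 77 hole/ring px 338 393 offset mm 0.0923509345409866 rad.mm -0.11914265109527016 rms 0.6934371212022272
```

The hole is now centred under the slot to within about 0.1 mm by the circle fit. I'm off to the pin, turning the tool 76.7° so the fingers close along the rim.

```bash
python3 -m crank '-0.005 0.037 0.007 0.0775;-0.005 0.037 0.007 0.0775;-0.005 0.037 0.007 0.0775;-0.005 0.037 0.007 0.0775;-0.005 0.037 0.007 0.0775' 75 30 | head -2
python3 -m crank '-0.005 0.037 0.007 0.0775;-0.005 0.037 0.007 0.0775;-0.005 0.037 0.007 0.0775;-0.005 0.037 0.007 0.0775;-0.005 0.037 0.007 0.0775'|head -2
python3 -m crank '-0.005 0.037 0.007 0.0775;0 0 0 0;0 0 0 0;0 0 0 0;0 0 0 0'
python3 - <<'E'
from h import *
np.set_printoptions(precision=4,suppress=True)
o,C,I,D=wshot(); np.savez('p1.npz',I=I,D=D,T=C[3]); save('p1.png',I); print(o['q'],-C[3][:3,:3].T@C[3][:3,3])
P=cloud(C,D); z=P[...,2]; xy=P[...,:2]; near=np.hypot(*(xy-[.431,.268]).transpose(2,0,1))<.045
for a,b in((.095,.112),(.048,.06)):
    m=near&(z>a)&(z<b); n,l,s,c=cv2.connectedComponentsWithStats(m.astype(np.uint8))
    for i in range(1,n):
        if s[i,4]>80:
            q=max(cv2.findContours((l==i).astype(np.uint8),0,1)[0],key=cv2.contourArea)[:,0]; zz=np.median(z[l==i]); W=onz(C,q,zz)[:,:2].astype(np.float32)
            print(zz,s[i],c[i],cv2.minEnclosingCircle(W),cv2.minAreaRect(W))
E
```

```text
t: 21.35
tool_pos: [0.461, 0.0738, 0.1845]
t: 21.77
tool_pos: [0.4486, 0.1664, 0.202]
t: 22.18
tool_pos: [0.4462, 0.1837, 0.2053]
tool_rot: [-2.002, -2.42, 0.001]
contact_force: [-0.3, 0.2, 0.1]
opening: 0.0641
grip_force: 0.0
[ 0.2363 -0.2815  1.9635 -0.0003  1.4604  0.0479] [0.4317 0.2667 0.3486]
0.10243724336050779 [246  65  32  34 852] [261.8404  81.1221] ((0.43569764494895935, 0.2739371955394745), 0.013024525716900826) ((0.4355085790157318, 0.27373650670051575), (0.02496947906911373, 0.024975717067718506), 10.820845603942871)
0.05471873845983888 [ 226   41   69   82 2807] [260.5536  81.6348] ((0.4358714818954468, 0.2737855017185211), 0.04018181562423706) ((0.43602433800697327, 0.2738794684410095), (0.05022229626774788, 0.06367330998182297), 28.18018341064453)
```

View pics/p1.png

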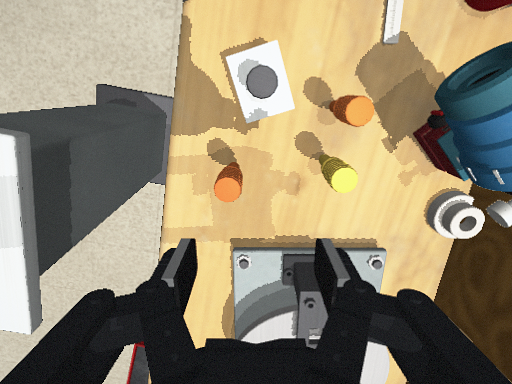

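The view shows the block at (262,81) with the dark grip centred on it. The orange and yellow handles are clear of the finger paths. I'm going over the pin, down, and gripping it.

```bash
python3 -m crank '-0.007 0.06 -0.02 0;-0.007 0.06 -0.02 0;-0.007 0.06 -0.02 0;0 0 -0.05 0;0 0 -0.05 0' | head -2
python3 -m crank '0 0 -0.05 0;0 0 -0.03 0;0 0 -0.02 0;0 0 -0.01 0;0 0 0 0'; python3 -m crank '0 0 0 0;0 0 0 0;0 0 0 0;0 0 0 0;0 0 0 0'
```

```text
t: 22.65
tool_pos: [0.4365, 0.2757, 0.1262]
t: 23.07
tool_pos: [0.4353, 0.274, 0.0699]
tool_rot: [-2.0, -2.422, 0.002]
contact_force: [0.1, 0.3, 0.4]
opening: 0.0639
grip_force: 0.0
t: 23.48
tool_pos: [0.4361, 0.2748, 0.0716]
tool_rot: [1.999, 2.423, 0.002]
contact_force: [-0.4, 0.1, -0.5]
opening: 0.0639
grip_force: 0.0
```

```bash
python3 -m crank '0 0 -0.009 0;0 0 0 0;0 0 0 0;0 0 0 0;0 0 0 0' 0 40|head -2; python3 -m crank '0 0 0 0;0 0 0 0;0 0 0 0;0 0 0 0;0 0 0 0'
python3 -m crank '0 0 0.02 0;0 0 0.04 0;0 0 0.06 0;0 0 0.06 0;0 0 0.06 0'
```

```text
t: 23.9
tool_pos: [0.4353, 0.2746, 0.066]
t: 24.32
tool_pos: [0.4354, 0.2746, 0.0661]
tool_rot: [-1.999, -2.423, 0.001]
contact_force: [-0.7, -0.7, -1.1]
opening: 0.0248
grip_force: 39.3
t: 24.73
tool_pos: [0.4357, 0.2746, 0.1884]
tool_rot: [1.999, 2.423, 0.001]
contact_force: [0.3, 0.4, -0.6]
opening: 0.0251
grip_force: 39.7
```

```bash
python3 -m crank '0.01 -0.03 0.02 0;0.027 -0.068 0.006 0;0.027 -0.068 0.006 0;0.027 -0.068 0.006 0;0.027 -0.068 0.006 0' | head -2
python3 -m crank '0.027 -0.068 0.006 0;0.027 -0.068 0 0;0.027 -0.068 0 0;0.027 -0.068 0 0;0.015 -0.035 0 0'|head -2
python3 -m crank '0 0 0 0;0 0 0 0;0 0 0 0;0 0 0 0;0 0 0 0'
python3 look.py s10; python3 fit.py s10
```

```text
t: 25.15
tool_pos: [0.4953, 0.1223, 0.2099]
t: 25.57
tool_pos: [0.5573, -0.0336, 0.2126]
t: 25.98
tool_pos: [0.5559, -0.0287, 0.2115]
tool_rot: [1.997, 2.425, 0.0]
contact_force: [-0.5, 0.2, -1.4]
opening: 0.0247
grip_force: 39.7
25.9833 [ 0.5559 -0.0287  0.2115]
slot ((0.5596989393234253, -0.02941424772143364), (0.018209265545010567, 0.02221871353685856), 10.582627296447754) [257.2712 183.7458]
hole px 0 slot px 264
slot ((0.5505256056785583, 0.017540041357278824), (0.018519489094614983, 0.024886155501008034), 7.813141822814941) [257.3678 133.7356]
hole px 191 slot px 454
hole ((0.5505473613739014, 0.017798878252506256), 0.007594619411975145)
nan []
s10 slot [0.5505 0.0175] n 60 hole/ring px 197 251 offset mm -0.06055823207848552 rad.mm 0.10593330796349665 rms 1.053736141040713
  return _methods._mean(a, axis=axis, dtype=dtype,
  ret = ret.dtype.type(ret / rcount)
```

```bash
python3 -m crank '-0.004 0.031 0 0;-0.004 0.031 0 0;-0.003 0.031 -0.02 0;0 0 -0.03 0;0 0 -0.03 0' | head -2
python3 -m crank '0 0 -0.01 0;0 0 0 0;0 0 0 0;0 0 0 0;0 0 0 0'
```

```text
t: 26.45
tool_pos: [0.5508, 0.0182, 0.1717]
t: 26.87
tool_pos: [0.5514, 0.0165, 0.1677]
tool_rot: [1.998, 2.422, 0.002]
contact_force: [-0.1, 1.0, -1.8]
opening: 0.0245
grip_force: 39.7
```

```bash
python3 -m crank '-0.002 0.0026 -0.01 0;0 0 -0.015 0;0 0 -0.015 0;0 0 -0.01 0;0 0 0 0' | head -4
python3 -m crank '0 0 0 0;0 0 0 0;0 0 0 0;0 0 0 0;0 0 0 0'
```

```text
t: 27.28
tool_pos: [0.5483, 0.0181, 0.1389]
tool_rot: [-1.998, -2.421, 0.003]
contact_force: [-0.8, -0.8, -1.6]
t: 27.7
tool_pos: [0.5499, 0.0179, 0.1417]
tool_rot: [1.999, 2.423, 0.001]
contact_force: [-0.2, 0.8, -1.1]
opening: 0.0247
grip_force: 39.7
```

```bash
python3 -m crank '0 0 -0.006 0;0 0 -0.006 0;0 0 -0.006 0;0 0 -0.004 0;0 0 0 0' | head -4
python3 -m crank '0 0 -0.006 0;0 0 -0.006 0;0 0 -0.004 0;0 0 0 0;0 0 0 0'
```

```text
t: 28.12
tool_pos: [0.5491, 0.018, 0.1293]
tool_rot: [-1.999, -2.422, 0.001]
contact_force: [-0.9, -0.2, -0.8]
t: 28.53
tool_pos: [0.5495, 0.018, 0.122]
tool_rot: [-1.999, -2.423, 0.0]
contact_force: [-0.3, 0.5, -0.4]
opening: 0.0246
grip_force: 39.7
```

```bash
python3 -m crank '0.001 0 -0.006 0;0 0 -0.006 0;0 0 -0.006 0;0 0 -0.004 0;0 0 0 0' | head -4
python3 -m crank '0 0 -0.004 0;0 0 -0.003 0;0 0 -0.002 0;0 0 0 0;0 0 0 0'
```

```text
t: 28.95
tool_pos: [0.5498, 0.018, 0.1105]
tool_rot: [-1.999, -2.423, 0.001]
contact_force: [-0.1, -1.1, -1.9]
t: 29.37
tool_pos: [0.5501, 0.0179, 0.1066]
tool_rot: [-1.999, -2.423, 0.0]
contact_force: [-1.6, -0.3, -1.8]
opening: 0.0247
grip_force: 39.7
```

```bash
python3 -m crank '0 0 -0.002 0;0 0 -0.002 0;0 0 0 0;0 0 0 0;0 0 0 0' | head -4
python3 -m crank '0 0 -0.001 0;0 0 -0.001 0;0 0 0 0;0 0 0 0;0 0 0 0'
```

```text
t: 29.78
tool_pos: [0.5501, 0.0179, 0.1047]
tool_rot: [-1.999, -2.423, 0.0]
contact_force: [-1.5, 0.1, -1.3]
t: 30.2
tool_pos: [0.5501, 0.0179, 0.1038]
tool_rot: [-1.999, -2.423, 0.0]
contact_force: [-1.5, 0.6, -0.8]
opening: 0.0251
grip_force: 39.8
```

```bash
python3 -m crank '0 0 -0.001 0;0 0 -0.001 0;0 0 0 0;0 0 0 0;0 0 0 0' | head -4
```

```text
t: 30.62
tool_pos: [0.5502, 0.0179, 0.1035]
tool_rot: [-1.999, -2.423, 0.0]
contact_force: [-4.9, 0.2, 5.2]
```

The collar is seated on the arm with about 5 N. I'm releasing and backing straight up.

```bash
python3 -m crank '0 0 0 0;0 0 0 0;0 0 0 0;0 0 0 0;0 0 0 0' 75 | tail -3
python3 -m crank '0 0 0 0;0 0 0.01 0;0 0 0.03 0;0 0 0.05 0;0 0 0.06 0' | tail -3
python3 -m crank '0 0 0.03 0;-0.01 -0.04 0 0;-0.01 -0.05 0 0;0 0 0 0;0 0 0 0'
python3 - <<'E'
from h import *
np.set_printoptions(precision=4,suppress=True)
o,C,I,D=wshot(); save('f.png',I); P=cloud(C,D); z=P[...,2]
m=(np.hypot(*(P[...,:2]-[.5505,.0173]).transpose(2,0,1))<.03)&(z>.105)
print(o['t'],o['tool_pos'],m.sum(),np.percentile(z[m],[50,90]) if m.any() else 0)
t=m&(z>.132); print(P[t].mean(0) if t.any() else None)
E
```

```text
contact_force: [-0.9, 0.1, 0.1]
opening: 0.064
grip_force: 0.0
contact_force: [0.7, 0.4, 0.5]
opening: 0.0638
grip_force: 0.0
t: 31.87
tool_pos: [0.5402, -0.0277, 0.1933]
tool_rot: [2.001, 2.421, 0.001]
contact_force: [-0.4, -0.5, -0.5]
opening: 0.064
grip_force: 0.0
31.8667 [ 0.5402 -0.0277  0.1933] 4838 [0.2736 0.2855]
[ 0.5581 -0.0001  0.2457]
```

View pics/f.png

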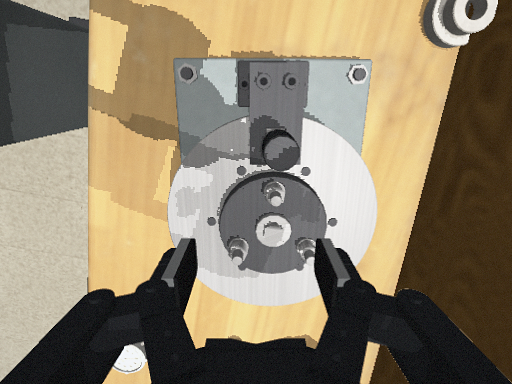

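The pin stands upright in the slot at (282,149), with the stud in line. I'll check its top height, which should be about 0.140 m, and hand in.

Run:
```python
from h import *
o,C,I,D=wshot(); P=cloud(C,D); p=P[145:160,275:290].reshape(-1,3); t=np.median(p[p[:,2]>.13],0); print(t,o['contact_force'])
if abs(t[2]-.1397)<.004: print(ctrl.finish_job())
```

```text
[0.55126815 0.01970224 0.14026571] [-0.2155734  0.1430986  0.5879577]
the job is handed in; nothing more can be done
None
```

The job is handed in at about 32 s of the 67 s allowed: the disc ran free and was stopped by a light touch, and the pin stands released with its collar on the index arm; the judge's verdict was not shown to me.

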